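# Pack the soldering caddy

### The arm

A 6-joint arm with a two-finger parallel gripper is mounted at the origin on a cart in front of the work surface, level with it; the furniture and walls round the work are solid. World frame = base frame: x ahead of the robot, y to its left, z up, the work surface at z = 0. Lengths are in m, angles in rad, forces in N, time in s.
With the tool pointing down it reaches from about 0.3 to 0.875 m from the base axis. Payload 6.4 kg.
Tool frame: the origin (TCP) lies at the very end of the fingers, on their centre line; the grasp point (between the pads) lies 19 mm behind it; z points along the fingers, y is the line along which they close (so a half turn about z gives the same grasp; the last joint's range is limited). The gripper opens to 88 mm and grips with 3 to 60 N. Pads are 18 mm wide; open, the fingers measure 123 mm over their backs; the gripper's body (75 mm by 187 mm) begins 45 mm behind the grasp point.
Start: joints at [-1.497, 0.181, 1.607, -0, 1.354, -0.206], TCP at [0.159, -0.553, 0.239] pointing down, gripper open.
Joint ranges: [-2.99, 2.99], [-0.89, 2.07], [0.3, 2.58], [-1.14, 4.28], [0, 2.63], [-3.12, 3.12]. Speed limits (rad/s): [2.57, 2.57, 3.01, 3.14, 3.14, 3.14].

### API

Orientations are given as a unit quaternion [x, y, z, w].
In Python, from workcell import arm, eyes, trace, pinpoint gives the robot as it stands.
- The arm moves only by the shell command python3 -m handwheel 'ROWS' [OPENING]. ROWS is a JSON object of lists of equal length, an entry for each row: "linear": the shift along the tool's x, y, z in m, a list of three; "angular": the turn, a rotation vector about the tool's x, y, z in degrees, a list of three. In form: {"linear": [[tx, ty, tz], ...], "angular": [[ax, ay, az], ...]}. A call has 1 to 10 rows; each row is the pose to reach, as a shift and turn from the pose commanded when the call began, along the tool's axes at that moment; what a row does not reach only later rows make up. A row lasts 1/12 s, in which the tool goes at most 41.7 mm and 7.16 degrees, less where a joint would pass 70% of its speed; a pose out of reach is approached as far as the arm can. A call with a gripper value outside its range is refused whole. OPENING is the gripper's target within -1 to 1 (shut at 1, half-way at 0, fully open at -1), set as the call begins (- or left out, the last holds). The fingers move at their own pace and stop on an object; the grip force is fixed at half the most. Time passes only in rows, so rows that repeat a pose let the fingers close. It gives the time, the measured TCP pose, the force, the opening and the grip force at its end, in the units of the state.
- arm.read_state(): the state, without advancing time (a new reading comes with each control period).
- eyes.capture(name): name is "scene" or "top" or "wrist"; returns (picture, depth): 384x512x3 uint8, blue, green, red; 384x512 float32, m along the optical axis (not along the pixel's ray), 0 where there is no reading.
- eyes.camera_info(name): a dict with "fx", "fy", "cx", "cy" (pixels), "D" ([k1, k2, p1, p2, k3] as OpenCV has them; the pictures are not rectified), "rvec" (rotation vector, rad) and "tvec" (3), from world to camera coordinates, as OpenCV has them. Camera axes: x right, y down, z forward; pixel columns grow to the right and rows downward; lengths in m; the calibration is good to about 2 mm. A picture is of the moment at which its call begins: read the wrist's pose just before it. camera_info takes no time and is no camera call; for the wrist camera it gives the pose at the moment of the call.
- arm.close_job(): hands the job in; it is judged then, once.
Trained networks look in the newest picture that a camera, given by its name, has taken for a name from the list of things; names that differ only in an ending like _2 or _b are one class to them, and where a whole thing is asked for, a point or a joint stands for the part that bears it (a point fixed in the world has none). Each returns a list of dicts, best first, with "p" (0 to 1); they miss things now and then, are a little off and sometimes report something else, mostly with a low value. They report only what shows in the picture. A call takes as long as a camera call. They do not tell look-alikes from the thing itself.
- trace(camera, target): "pixels" (384x512 bool, what is visible of it) and "xy" ([column, row] in pixels, amid what is visible of it).
- pinpoint(camera, target): "xy" ([column, row] in pixels: a listed point, or the origin of a listed thing).
The state is a dict: "time": time; "joints": joint angles; "joint_velocities": joint speeds; "effort": joint torques, N m; "ee_pos": TCP position; "ee_rot": TCP orientation; "force": force on the tool from outside, world axes, zero at the start; "ft_torque": the same for the moment, N m; "opening": finger opening in m; "gripper_force": force on a finger pad.
Only numpy, scipy, OpenCV 4.12 (cv2) and the standard library are available. Lean on these libraries where they do the work, as an engineer would, in place of code of your own. Each camera call takes 0.05 s, during which the arm holds its last target. There are 200 camera calls.

### The job

Pack the soldering caddy: stand the black-lidded flux jar upright in the small round recess, and set the glazed dish in the large round recess, the matchbox flat in the rectangular recess and the tweezers lengthwise in the long trough, each sitting fully down in its place. Leave the look-alikes, the small cream-lidded bead jar and the green wax block, standing where they are, and never tip the flux jar over.

Things in the scene. Friction and masses are not known exactly. Their poses are not given: they have to be found in the camera images.
- caddy: Low plywood caddy, fixed, 132 (x) by 280 mm (y), rim 14 mm over the bench. Far long side (centre line local x = +40 mm, middle y = 0): cork-floored trough 172 mm long (y), 31 wide, floor 11 mm over the bench, sides 3 mm high. Beside it a row of three cells for the inserts (centres x = -20, y = -89, 0, +89 mm). Origin at bench level near its middle; x across towards the trough, y along, z up.
- jar_insert: Fixed grey plastic insert, 88 x 88 x 6 mm, in one of the caddy's three cells (which one varies), underside 8 mm over the bench, with one small round recess of 60 mm diameter (for the jar), 3 mm deep and lined dark, in its middle (recess floor 11 mm over the bench, rim 14 mm). Origin at the centre of its underside; axes as the caddy's.
- dish_insert: Fixed grey plastic insert, 88 x 88 x 6 mm, in one of the caddy's three cells (which one varies), underside 8 mm over the bench, with one large round recess of 76 mm diameter (for the dish), 3 mm deep and lined dark, in its middle (recess floor 11 mm over the bench, rim 14 mm). Origin at the centre of its underside; axes as the caddy's.
- box_insert: Fixed grey plastic insert, 88 x 88 x 6 mm, in one of the caddy's three cells (which one varies), underside 8 mm over the bench, with one rectangular recess, 52 mm in x by 71 mm in y (for the matchbox), 3 mm deep and lined dark, in its middle (recess floor 11 mm over the bench, rim 14 mm). Origin at the centre of its underside; axes as the caddy's.
- jar_borax: The flux jar: clear straight-sided jar of white powder with a BLACK screw lid, 44 mm diameter, 64 mm high, closed, stands upright, about 0.1 kg. Origin at the centre of its underside, z up. Goes into the caddy.
- dish: Shallow round glazed dish, off-white, 61 mm across its rim, 12 mm high, walls flaring outward to the rim, base about 48 mm across; can be gripped across the rim from outside. Origin at the centre of its underside, z up. Goes into the caddy.
- matchbox: Blue matchbox lying flat, 36 mm (x) by 55 mm (y) by 15 mm high, all corners square. Origin at the centre of its underside, z up. Goes into the caddy.
- tweezers: Steel tweezers lying flat, rigid, 149 mm long (x), at most 12 mm wide (y), 9 mm high; on a hard surface they may rock up to 0.25 rad about their length. Origin on the bench under the middle of its length, z up. Goes into the caddy's trough, either way round.
- jar_beads: Look-alike to leave alone: smaller jar of beads with a CREAM lid, 38 mm diameter, 47 mm high. Origin at the centre of its underside, z up.
- wax_block: Look-alike to leave alone: dark green block of carving wax with one corner sawn off, 30 mm (x) by 62 mm (y) by 18 mm high, lying flat. Origin at the centre of its underside, z up.
Not all that is in view belongs to the job. Of the things like the dish, leave any that is yellow; of the rest the smaller one is meant.

How it is judged:
At the end, for the whole second after the job is handed in: Flux jar upright and dish flat within 10 mm of their inserts' centres, matchbox within 13 mm, all bottomed (2.5 mm); tweezers flat on the trough floor, within 13 mm of its middle line, 14 mm of its middle and 0.2 rad; all at rest; bead jar and wax block upright, moved under 25 mm (horizontal distance between jar_borax and jar_insert below 0.01 m and z of jar_borax in the frame of jar_insert between 0.0005 and 0.0055 m and angle between each of jar_borax, dish, matchbox, jar_beads, wax_block's own z axis and vertical below 0.1 rad and horizontal distance between dish and dish_insert below 0.01 m and z of dish in the frame of dish_insert between 0.0005 and 0.0055 m and horizontal distance between matchbox and box_insert below 0.013 m and z of matchbox in the frame of box_insert between 0.0005 and 0.0055 m and x of tweezers in the frame of caddy between 0.027 and 0.053 m and y of tweezers in the frame of caddy between -0.014 and 0.014 m and z of tweezers in the frame of caddy between 0.0085 and 0.0145 m and angle between the x axis of tweezers and the y axis of caddy, either way round below 0.2 rad and angle between tweezers's own z axis and vertical below 0.5 rad and angle between tweezers's own x axis and vertical between 1.47 and 1.67 rad and linear speed of each of jar_borax, dish, matchbox, tweezers below 0.02 m/s and distance of each of jar_beads, wax_block from where it was at the start of the episode below 0.025 m); the robot touches nothing.
It fails at once if the flux jar is tipped over (angle between jar_borax's own z axis and vertical above 0.9 rad).
It fails at once if a look-alike (bead jar or wax block) is moved by 40 mm or more (distance of any of jar_beads, wax_block from where it was at the start of the episode above 0.04 m).
It also fails if it takes over 99 s, if anything falls off the work surface, if the arm or the gripper's body presses on something with over 40 N, if the wrist force passes 120 N, or if a joint passes its speed limit or range.

## Working session

There is one attempt and no reset: what is moved stays moved. The work goes in short steps, Python scripts to look and compute and a shell command to move; the robot and the scene stay as the last step left them, time stands still between calls to the robot, and variables do not carry over. Pictures are saved under pics/ and viewed, at most 17 in all, crops included, and the job is handed in when it is done.

```bash
mkdir -p pics; ls; python3 - <<'E'
from workcell import arm, eyes
import cv2,numpy as np
s=arm.read_state();print(s['time'],s['ee_pos'],s['ee_rot'],s['opening'])
for n in ('top','scene'):
    p,d=eyes.capture(n);cv2.imwrite(f'pics/{n}0.png',p);i=eyes.camera_info(n);print(n,i)
E
```

```text
pics
0.0 [ 0.1587722  -0.55210039  0.23784061] [ 9.90227021e-01  1.39462309e-01  5.48650658e-05 -8.41944380e-04] 0.08815578420549278
top {'fx': 491.88950689338844, 'fy': 491.88950689338844, 'cx': 265.00502577067164, 'cy': 188.0736941982994, 'D': array([-0.13601617,  0.        ,  0.        ,  0.        ,  0.        ]), 'rvec': array([ 2.21617931, -2.15664795,  0.0695014 ]), 'tvec': array([-0.19228839,  0.55712182,  1.11706894])}
scene {'fx': 489.88761040611655, 'fy': 489.88761040611655, 'cx': 254.75667873334461, 'cy': 190.4314248269399, 'D': array([-0.12656965,  0.        ,  0.        ,  0.        ,  0.        ]), 'rvec': array([ 0.65549548, -2.39256148,  1.44546607]), 'tvec': array([0.4071023 , 0.2369198 , 0.70968556])}
```

View pics/top0.png

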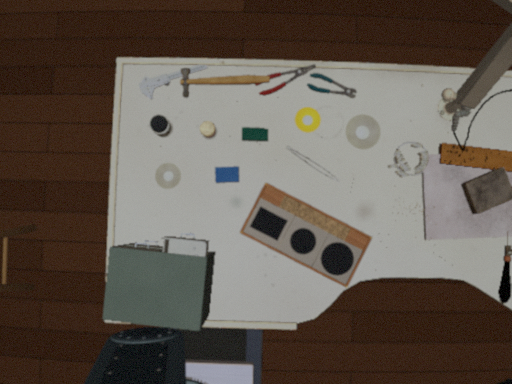

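View pics/scene0.png

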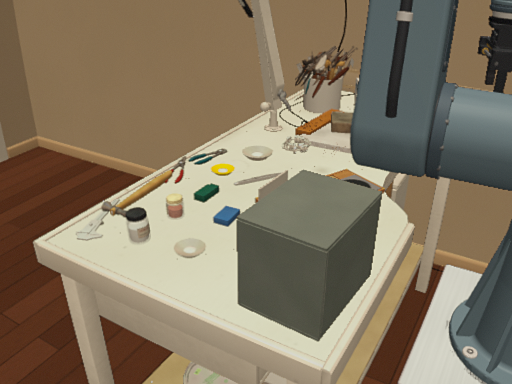

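Top view: the flux jar candidates are the black-lidded jar (160,125) and the cream-lidded jar (207,129). The box candidates are blue (227,174) and green wax (255,134). The dish candidates are off-white (168,175), a larger off-white one (362,131) and yellow (307,119). Tweezers are at (313,162) and the caddy at (305,235). A tall grey box at (160,285) is an obstacle. I choose the black lid, the blue box and the dish at (168,175), and will check their sizes next.

```bash
cat > h.py <<'E'
from workcell import arm, eyes, trace, pinpoint
import cv2,numpy as np
from scipy.spatial.transform import Rotation as R
def cam(n):
    i=eyes.camera_info(n);K=np.array([[i['fx'],0,i['cx']],[0,i['fy'],i['cy']],[0,0,1]])
    return K,i['D'],R.from_rotvec(i['rvec']).as_matrix(),np.array(i['tvec'])
def toworld(c,px,z):
    K,D,Rm,t=c
    u=cv2.undistortPoints(np.array(px,float).reshape(-1,1,2),K,D).reshape(-1,2)
    r=np.c_[u,np.ones(len(u))]@Rm; o=-Rm.T@t
    return o+r*((z-o[2])/r[:,2])[:,None]
def cloud(c,d,mask):
    ys,xs=np.nonzero(mask&(d>0));K,D,Rm,t=c
    u=cv2.undistortPoints(np.c_[xs,ys].astype(float).reshape(-1,1,2),K,D).reshape(-1,2)
    return (np.c_[u,np.ones(len(u))]*d[ys,xs][:,None]-t)@Rm
def rect(c,mask,z):
    ys,xs=np.nonzero(mask);w=toworld(c,np.c_[xs,ys],z)[:,:2]
    (a,b),(w_,h_),_=r=cv2.minAreaRect((w*1000).astype(np.float32))
    p=cv2.boxPoints(r);e=[p[1]-p[0],p[2]-p[1]];e=max(e,key=np.linalg.norm)
    return np.round([a,b,max(w_,h_),min(w_,h_),np.degrees(np.arctan2(e[1],e[0]))%180],1)
E
python3 - <<'E'
from h import *
p,d=eyes.capture('top');c=cam('top')
print('cam',-c[2].T@c[3])
Z=dict(caddy=.014,jar_insert=.014,dish_insert=.014,box_insert=.014,jar_borax=.064,dish=.012,matchbox=.015,tweezers=.006,jar_beads=.047,wax_block=.018)
for n,z in Z.items():
    for r in trace('top',n)[:4]:
        if r['p']<.2: continue
        k=cloud(c,d,r['pixels'])
        print(n,round(r['p'],2),np.round(r['xy']),rect(c,r['pixels'],z),'zmax',np.round(np.percentile(k[:,2],[5,50,95]),3))
    for r in pinpoint('top',n)[:3]:
        if r['p']>=.2: print('   pin',round(r['p'],2),np.round(r['xy']),np.round(toworld(c,[r['xy']],0 if z!=.014 else .008)[0],4))
m=np.zeros(d.shape,bool);m[225:335,95:225]=1
k=cloud(c,d,m);k=k[k[:,2]>.04];print('box',k.min(0),k.max(0))
crop=cv2.resize(p[95:200,140:250],None,fx=5,fy=5,interpolation=cv2.INTER_CUBIC);cv2.imwrite('pics/crop1.png',crop)
E
```

```text
cam [ 0.48726259 -0.18090965  1.15110791]
caddy 0.98 [312. 220.] [ 457.4 -274.3  281.3  135.6   64.4] zmax [0.005 0.012 0.016]
caddy 0.31 [302. 241.] [ 444.8 -266.7   89.6   88.5   64. ] zmax [0.008 0.012 0.016]
   pin 0.6 [307. 232.] [ 0.4629 -0.2781  0.008 ]
   pin 0.21 [301. 242.] [ 0.4404 -0.2647  0.008 ]
jar_insert 0.89 [304. 242.] [ 443.8 -265.7   88.6   87.7  154.7] zmax [0.008 0.012 0.016]
   pin 0.7 [303. 242.] [ 0.4409 -0.2675  0.008 ]
dish_insert 0.88 [336. 256.] [ 404.9 -346.4   89.1   89.    64.5] zmax [0.007 0.012 0.015]
   pin 0.55 [333. 256.] [ 0.4095 -0.3392  0.008 ]
box_insert 0.71 [268. 224.] [ 481.5 -187.1   86.8   86.7   65. ] zmax [0.007 0.012 0.016]
   pin 0.76 [266. 222.] [ 0.4848 -0.1824  0.008 ]
   pin 0.63 [168. 174.] [0.5885 0.0519 0.008 ]
jar_borax 0.86 [163. 125.] [693.6  60.4  55.8  43.   47. ] zmax [0.008 0.06  0.065]
   pin 0.75 [168. 126.] [0.7041 0.0591 0.    ]
   pin 0.32 [265. 225.] [ 0.4774 -0.1791  0.    ]
dish 0.94 [166. 173.] [584.7  51.7  59.3  56.4  91.6] zmax [0.003 0.008 0.012]
dish 0.71 [364. 129.] [ 7.036e+02 -4.030e+02  8.160e+01  7.860e+01  7.000e-01] zmax [0.005 0.011 0.017]
dish 0.61 [309. 118.] [ 726.8 -270.2   59.9   54.2    1.2] zmax [0.003 0.008 0.013]
   pin 0.9 [167. 176.] [0.5864 0.0556 0.    ]
   pin 0.7 [365. 133.] [ 0.7016 -0.4106  0.    ]
matchbox 0.61 [229. 173.] [591.6 -90.3  51.3  35.   91.5] zmax [0.01  0.014 0.018]
   pin 0.78 [228. 170.] [ 0.6025 -0.09    0.    ]
tweezers 0.43 [338. 258.] [ 404.  -347.9   93.1   91.   154.5] zmax [0.007 0.012 0.016]
   pin 0.39 [314. 161.] [ 0.6299 -0.2895  0.    ]
jar_beads 0.67 [212. 129.] [689.2 -44.9  41.7  38.9   2.1] zmax [0.004 0.045 0.049]
   pin 0.73 [212. 128.] [ 0.7023 -0.0469  0.    ]
   pin 0.71 [337. 256.] [ 0.4094 -0.3488  0.    ]
   pin 0.53 [256. 137.] [ 0.6831 -0.1515  0.    ]
box [ 0.2635281  -0.06533937  0.04024151] [0.45855756 0.14336376 0.34084778]
```

View pics/crop1.png

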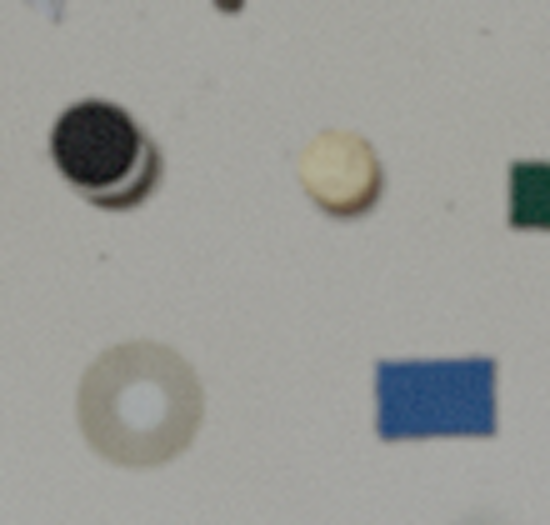

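The crop confirms the black-lidded jar and the blue box. The near dish measures 59 mm, against 80 mm for the other off-white one, so it is the right one. Next I check where the arm is relative to the tall box, and measure the box.

```bash
python3 - <<'E'
from h import *
for n in('top','scene'):
    i=eyes.camera_info(n);c=cam(n);print(n,'pos',-c[2].T@c[3])
    for P in([.159,-.553,.239],[0,0,0],[0,0,.4]):
        print(P,cv2.projectPoints(np.array([P]),i['rvec'],i['tvec'],c[0],i['D'])[0].ravel().round())
p,d=eyes.capture('top');c=cam('top');m=np.ones(d.shape,bool)
k=cloud(c,d,m);
for lo,hi in((.06,.15),(.15,.25),(.25,.45),(.45,1.1)):
    s=k[(k[:,2]>lo)&(k[:,2]<hi)&(k[:,0]<.6)&(k[:,1]>-.5)];
    if len(s): print(lo,len(s),np.percentile(s,[1,50,99],axis=0).round(3).tolist())
p,d=eyes.capture('scene');c=cam('scene');k=cloud(c,d,m)
for name,(x0,x1,y0,y1) in dict(arm1=(370,430,10,150),arm2=(460,510,90,170),arm3=(460,510,230,370),boxtop=(280,350,190,230),boxfront=(260,310,240,300),boxr=(330,370,230,260)).items():
    mm=np.zeros(d.shape,bool);mm[y0:y1,x0:x1]=1;q=cloud(c,d,mm);print(name,np.percentile(q,[5,50,95],axis=0).round(3).tolist())
p,d=eyes.capture('wrist');cv2.imwrite('pics/w0.png',p);i=eyes.camera_info('wrist');print(i['fx'],i['rvec'],i['tvec'],-cam('wrist')[2].T@cam('wrist')[3])
E
```

```text
top pos [ 0.48726259 -0.18090965  1.15110791]
[0.159, -0.553, 0.239] [457. 398.]Traceback (most recent call last):
  File "<stdin>", line 5, in <module>
cv2.error: OpenCV(4.12.0) /io/opencv/modules/calib3d/src/calibration_base.cpp:1490: error: (-215:Assertion failed) npoints >= 0 && (depth == CV_32F || depth == CV_64F) in function 'projectPoints'
```

```bash
python3 - <<'E'
from h import *
for n in('top','scene'):
    c=cam(n);print(n,'pos',-c[2].T@c[3])
p,d=eyes.capture('top');c=cam('top');m=np.ones(d.shape,bool)
k=cloud(c,d,m);
for lo,hi in((.06,.15),(.15,.25),(.25,.32),(.32,.45),(.45,1.1)):
    s=k[(k[:,2]>lo)&(k[:,2]<hi)&(k[:,0]<.6)&(k[:,1]>-.5)];
    if len(s): print(lo,len(s),np.percentile(s,[1,50,99],axis=0).round(3).tolist())
p,d=eyes.capture('scene');c=cam('scene')
for name,(x0,x1,y0,y1) in dict(arm1=(370,430,10,150),arm2=(460,510,90,170),arm3=(460,510,230,370),boxtop=(280,350,190,230),boxfront=(260,310,240,300),boxr=(330,370,230,260)).items():
    mm=np.zeros(d.shape,bool);mm[y0:y1,x0:x1]=1;q=cloud(c,d,mm);print(name,np.percentile(q,[5,50,95],axis=0).round(3).tolist())
p,d=eyes.capture('wrist');cv2.imwrite('pics/w0.png',p);i=eyes.camera_info('wrist');print(i['fx'],i['rvec'],i['tvec'],-cam('wrist')[2].T@cam('wrist')[3])
E
```

```text
top pos [ 0.48726259 -0.18090965  1.15110791]
scene pos [0.08909436 0.65345116 0.53905533]
0.06 1259 [[0.27, -0.065, 0.063], [0.422, -0.019, 0.092], [0.456, 0.128, 0.149]]
0.15 7388 [[0.271, -0.06, 0.159], [0.347, 0.037, 0.169], [0.442, 0.137, 0.173]]
0.25 322 [[0.267, -0.047, 0.268], [0.292, 0.011, 0.303], [0.294, 0.075, 0.32]]
0.32 1773 [[0.266, -0.064, 0.322], [0.29, 0.003, 0.387], [0.293, 0.074, 0.449]]
0.45 2667 [[0.283, -0.083, 0.452], [0.291, -0.021, 0.523], [0.294, 0.048, 0.58]]
arm1 [[0.195, 0.057, 0.313], [0.229, 0.073, 0.389], [0.266, 0.085, 0.46]]
arm2 [[0.096, 0.017, 0.298], [0.125, 0.061, 0.342], [0.153, 0.069, 0.373]]
arm3 [[0.032, -1.324, -0.7], [0.069, 0.035, 0.031], [0.157, 0.085, 0.149]]
boxtop [[0.288, -0.005, 0.169], [0.335, 0.057, 0.17], [0.386, 0.111, 0.171]]
boxfront [[0.305, 0.137, 0.056], [0.341, 0.14, 0.11], [0.379, 0.143, 0.159]]
boxr [[0.267, -0.018, 0.073], [0.272, 0.066, 0.134], [0.281, 0.123, 0.17]]
315.05228929559735 [-2.32707907  1.75163022  0.24232367] [-0.57438737 -0.03739634  0.38847652] [ 0.22553078 -0.53291729  0.38388589]
```

```bash
python3 -m handwheel '{"linear":[[0,0,-0.03],[0,0,-0.06],[0,0,-0.1],[0,0,-0.13],[0,0,-0.13]],"angular":[[0,0,0],[0,0,0],[0,0,0],[0,0,0],[0,0,0]]}' -1; python3 -c "
from h import *
s=arm.read_state();print(s['time'],s['joints'],s['ee_pos'],R.from_quat(s['ee_rot']).as_matrix().round(3))"
```

```text
time: 1.72
ee_pos: [0.1591, -0.5551, 0.3768]
ee_rot: [0.99, 0.14, -0.0, 0.006]
force: [-1.0, -0.5, 1.0]
opening: 0.0882
gripper_force: 0.0
1.7167 [-1.49716317e+00  9.94982117e-02  1.42410750e+00  2.87867931e-05
  1.60566066e+00 -2.06301420e-01] [ 0.15907901 -0.55512928  0.37684813] [[ 0.961  0.276  0.001]
 [ 0.276 -0.961 -0.012]
 [-0.002  0.012 -1.   ]]
```

```bash
cat >> h.py <<'E'
def go(x,y,z,phi):
    s=arm.read_state();M=R.from_quat(s['ee_rot']).as_matrix()
    f=np.degrees(np.arctan2(M[1,0],M[0,0]));a=(f-phi+180)%360-180
    T=R.from_euler('xz',[180,-f],degrees=True).as_matrix() if 0 else np.array([[np.cos(np.radians(f)),np.sin(np.radians(f)),0],[np.sin(np.radians(f)),-np.cos(np.radians(f)),0],[0,0,-1]]).T
    d=T.T@(np.array([x,y,z])-s['ee_pos'])
    tilt=np.degrees(np.arccos(-M[2,2]))
    print('t',round(s['time'],2),'pos',np.round(s['ee_pos'],4),'phi',round(f,2),'tilt',round(tilt,2),'j',np.round(s['joints'],2),'-> lin',d.round(4),'az',round(a,2),'rows>=',round(max(np.linalg.norm(d)/.0417,abs(a)/7.16),1))
E
python3 - <<'E'
from h import *
p,d=eyes.capture('top');c=cam('top')
hsv=cv2.cvtColor(p,cv2.COLOR_BGR2HSV)
# dish: colour difference from the bench
roi=p[155:198,145:192].astype(int);bg=np.median(p[200:215,170:230].reshape(-1,3),0)
sat=(roi[...,2]-roi[...,0]);print('bench r-b',bg)
m=np.zeros(d.shape,bool);m[155:198,145:192]=(np.abs(roi-bg).sum(2)>45)
cn=max(cv2.findContours(m.astype(np.uint8),cv2.RETR_EXTERNAL,cv2.CHAIN_APPROX_NONE)[0],key=cv2.contourArea)
print('dish px',cv2.minEnclosingCircle(cn)); w=toworld(c,cn.reshape(-1,2),.012);print('dish',(w.max(0)+w.min(0))/2,np.ptp(w,0))
m=((hsv[...,0]>100)&(hsv[...,0]<125)&(hsv[...,1]>120)).astype(bool);m[:150]=0;m[200:]=0;print('box',rect(c,m,.015))
g=cv2.cvtColor(p,cv2.COLOR_BGR2GRAY).astype(float)
sub=g[140:190,278:350];b=cv2.medianBlur(g.astype(np.uint8),21)[140:190,278:350]
m=np.zeros(d.shape,np.uint8);m[140:190,278:350]=(np.abs(sub-b)>10)
n,l,st,ce=cv2.connectedComponentsWithStats(cv2.dilate(m,np.ones((3,3))));k=1+np.argmax(st[1:,4]);print('tw',st[k],rect(c,(l==k)&(m>0),.005))
m=(hsv[...,2]<50);m[:105]=0;m[140:]=0;m[:,:145]=0;m[:,175:]=0;print('lid',rect(c,m,.064))
cv2.imwrite('pics/tw.png',cv2.resize(p[135:200,270:365],None,fx=6,fy=6,interpolation=cv2.INTER_CUBIC))
go(.586,.053,.2,0)
E
```

```text
bench r-b [161. 165. 164.]
dish px ((167.5, 175.5), 12.90358829498291)
dish [0.5858446 0.0517726 0.012    ] [0.05890543 0.05960054 0.        ]
box [592.3 -87.1  49.7  31.4  94.9]
tw [286 145  53  37 459] [ 624.5 -285.2  141.9   14.5   57.7]
lid [698.5  66.9  34.2  33.4  28. ]
t 1.77 pos [ 0.159  -0.5543  0.3733] phi 16.04 tilt 0.46 j [-1.5   0.1   1.43  0.    1.6  -0.21] -> lin [ 0.5781 -0.4657  0.1733] az 16.04 rows>= 18.3
```

```bash
python3 -m handwheel '{"linear":[[0.578,-0.466,0.1],[0.578,-0.466,0.1],[0.578,-0.466,0.1],[0.578,-0.466,0.1],[0.578,-0.466,0.1],[0.578,-0.466,0.1],[0.578,-0.466,0.1],[0.578,-0.466,0.1],[0.578,-0.466,0.1],[0.578,-0.466,0.1]],"angular":[[0,0,16],[0,0,16],[0,0,16],[0,0,16],[0,0,16],[0,0,16],[0,0,16],[0,0,16],[0,0,16],[0,0,16]]}' -1; python3 -c "
from h import *
go(.586,.053,.2,0)"
```

```text
time: 2.6
ee_pos: [0.3964, -0.2124, 0.3115]
ee_rot: [1.0, 0.0, -0.001, -0.001]
force: [1.1, -0.5, 0.5]
opening: 0.0882
gripper_force: 0.0
t 2.6 pos [ 0.3964 -0.2124  0.3115] phi 0.01 tilt 0.09 j [-0.76 -0.17  1.81  0.    1.5   0.81] -> lin [ 0.1897 -0.2654  0.1115] az 0.01 rows>= 8.3
```

```bash
python3 -m handwheel '{"linear":[[0.185,-0.255,0.11],[0.185,-0.255,0.11],[0.185,-0.255,0.11],[0.185,-0.255,0.11],[0.185,-0.255,0.11],[0.185,-0.255,0.11],[0.185,-0.255,0.11],[0.185,-0.255,0.11],[0.185,-0.255,0.11],[0.185,-0.255,0.11]],"angular":[[0,0,0],[0,0,0],[0,0,0],[0,0,0],[0,0,0],[0,0,0],[0,0,0],[0,0,0],[0,0,0],[0,0,0]]}' -1; python3 - <<'E'
from h import *
p,d=eyes.capture('wrist');c=cam('wrist');cv2.imwrite('pics/w1.png',p)
for n,z in dict(dish=.012,jar_borax=.064,matchbox=.015).items():
    for r in trace('wrist',n)[:2]:
        if r['p']>.3: print(n,round(r['p'],2),np.round(r['xy']),rect(c,r['pixels'],z))
go(.586,.053,.005,0)
E
```

```text
time: 3.43
ee_pos: [0.5797, 0.0423, 0.1998]
ee_rot: [1.0, 0.002, -0.003, -0.0]
force: [0.6, -0.4, 0.3]
opening: 0.088
gripper_force: 0.0
dish 0.9 [246. 168.] [5.865e+02 5.110e+01 6.000e+01 5.940e+01 2.000e-01]
dish 0.4 [468. 212.] [ 532.6 -186.5  134.8   94.2   99.4]
jar_borax 0.6 [230.  48.] [696.6  65.2  45.3  41.5  61. ]
matchbox 0.6 [374. 161.] [593.5 -85.7  59.4  37.8  94.2]
t 3.63 pos [0.5807 0.0392 0.2035] phi -0.05 tilt 0.03 j [-0.14  0.23  1.62 -0.    1.29  1.44] -> lin [ 0.0053 -0.0139  0.1985] az -0.05 rows>= 4.8
```

View pics/w1.png

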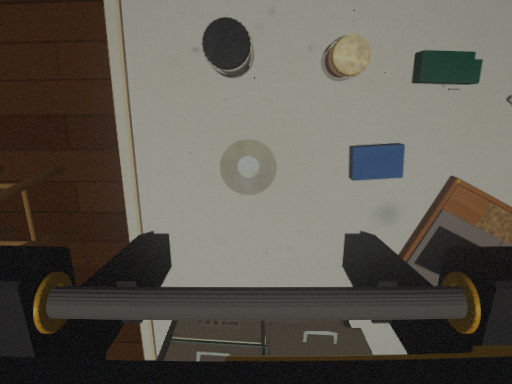

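The picture shows the black-lidded jar (228,45), bead jar (348,55), wax block (447,67), dish (248,167), matchbox (377,162) and caddy on the right. The positions agree with those from the top camera. I descend on the dish.

```bash
python3 -m handwheel '{"linear":[[0.006,-0.011,0.04],[0.006,-0.011,0.18],[0.006,-0.011,0.18],[0.006,-0.011,0.18],[0.006,-0.011,0.18],[0.006,-0.011,0.18],[0.006,-0.011,0.18],[0.006,-0.011,0.18]],"angular":[[0,0,0],[0,0,0],[0,0,0],[0,0,0],[0,0,0],[0,0,0],[0,0,0],[0,0,0]]}' -1; python3 - <<'E'
from h import *
for i in range(5):
    eyes.capture('wrist');go(.5862,.0515,.005,0)
E
```

```text
time: 4.3
ee_pos: [0.5889, 0.0503, 0.0256]
ee_rot: [1.0, -0.0, 0.002, 0.0]
force: [0.1, 0.3, -0.4]
opening: 0.0881
gripper_force: 0.0
t 4.35 pos [0.5892 0.0505 0.026 ] phi -0.02 tilt 0.28 j [-0.12  0.48  1.69  0.    0.96  1.46] -> lin [-0.003 -0.001  0.021] az -0.02 rows>= 0.5
t 4.4 pos [0.5892 0.0507 0.026 ] phi -0.0 tilt 0.29 j [-0.11  0.48  1.69 -0.    0.96  1.46] -> lin [-0.003  -0.0008  0.021 ] az -0.0 rows>= 0.5
t 4.45 pos [0.589  0.0509 0.0257] phi 0.01 tilt 0.26 j [-0.11  0.48  1.69 -0.    0.96  1.46] -> lin [-0.0028 -0.0006  0.0207] az 0.01 rows>= 0.5
t 4.5 pos [0.5886 0.051  0.0253] phi 0.02 tilt 0.22 j [-0.11  0.49  1.69 -0.    0.96  1.46] -> lin [-0.0024 -0.0005  0.0203] az 0.02 rows>= 0.5
t 4.55 pos [0.5883 0.0512 0.0249] phi 0.03 tilt 0.18 j [-0.11  0.49  1.69  0.    0.96  1.46] -> lin [-0.0021 -0.0003  0.0199] az 0.03 rows>= 0.5
```

```bash
python3 -m handwheel '{"linear":[[-0.001,0,0.018],[-0.001,0,0.018],[-0.001,0,0.018],[-0.001,0,0.018],[-0.001,0,0.018]],"angular":[[0,0,0],[0,0,0],[0,0,0],[0,0,0],[0,0,0]]}' -1;  python3 -c "
from h import *
go(.5862,.0515,.005,0)"
```

```text
time: 4.97
ee_pos: [0.5866, 0.0514, 0.0059]
ee_rot: [1.0, 0.0, 0.0, 0.0]
force: [1.2, 0.5, 0.2]
opening: 0.0879
gripper_force: 0.0
t 4.97 pos [0.5866 0.0514 0.0059] phi 0.04 tilt 0.06 j [-0.11  0.52  1.7   0.    0.93  1.46] -> lin [-0.0004 -0.0001  0.0009] az 0.04 rows>= 0.0
```

Close, slipping 1 mm lower.

```bash
python3 -m handwheel '{"linear":[[0,0,0.001],[0,0,0.001],[0,0,0.001],[0,0,0.001],[0,0,0.001],[0,0,0.001],[0,0,0.001],[0,0,0.001]],"angular":[[0,0,0],[0,0,0],[0,0,0],[0,0,0],[0,0,0],[0,0,0],[0,0,0],[0,0,0]]}' 1; python3 -m handwheel '{"linear":[[0,0,-0.01],[0,0,-0.03],[0,0,-0.08],[0,0,-0.08],[0,0,-0.08]],"angular":[[0,0,0],[0,0,0],[0,0,0],[0,0,0],[0,0,0]]}' 1; python3 -c "
from h import *
go(.4049,-.3464,.0865,-25)"
```

```text
time: 5.63
ee_pos: [0.5861, 0.0513, 0.0042]
ee_rot: [1.0, 0.0, 0.0, 0.0]
force: [0.3, -0.2, 0.8]
opening: 0.0571
gripper_force: 30.0
time: 6.05
ee_pos: [0.5892, 0.0511, 0.0886]
ee_rot: [1.0, 0.0, 0.004, 0.0]
force: [0.3, 0.6, 0.1]
opening: 0.0571
gripper_force: 30.0
t 6.05 pos [0.5892 0.0511 0.0886] phi 0.04 tilt 0.46 j [-0.11  0.39  1.68 -0.    1.07  1.46] -> lin [-0.1845  0.3973  0.0021] az 25.04 rows>= 10.5
```

```bash
python3 - <<'E'
from h import *
p=cv2.imread('pics/top0.png');c=cam('top');g=cv2.cvtColor(p,cv2.COLOR_BGR2GRAY)
m=(g<45).astype(np.uint8);m[:195]=0;m[285:]=0;m[:,:238]=0;m[:,375:]=0
n,l,st,ce=cv2.connectedComponentsWithStats(m)
for k in range(1,n):
    if st[k,4]>200: print(ce[k].round(1),st[k,4],rect(c,l==k,.0125))
E
```

```text
[268.3 223.1] 586 [ 482.1 -186.9   66.1   48.    63.5]
[302.6 240.7] 450 [ 443.6 -266.9   53.2   53.    91.4]
[336.8 258.3] 751 [ 405.2 -347.8   69.7   69.2   91.3]
```

```bash
python3 -m handwheel '{"linear":[[-0.183,0.397,-0.01],[-0.183,0.397,-0.01],[-0.183,0.397,-0.01],[-0.183,0.397,-0.01],[-0.183,0.397,-0.01],[-0.183,0.397,-0.01],[-0.183,0.397,-0.01],[-0.183,0.397,-0.01],[-0.183,0.397,-0.01],[-0.183,0.397,-0.01]],"angular":[[0,0,25],[0,0,25],[0,0,25],[0,0,25],[0,0,25],[0,0,25],[0,0,25],[0,0,25],[0,0,25],[0,0,25]]}' 1
```

```text
time: 6.88
ee_pos: [0.41, -0.3279, 0.0925]
ee_rot: [0.976, -0.216, -0.001, -0.001]
force: [1.2, -0.2, -0.4]
opening: 0.0572
gripper_force: 30.0
```

```bash
python3 -m handwheel '{"linear":[[0,0,0],[0,0,0],[0,0,0]],"angular":[[0,0,0],[0,0,0],[0,0,0]]}' 1;python3 -c "
from h import *
go(.405,-.347,.0165,-25)"
```

```text
time: 7.13
ee_pos: [0.4112, -0.326, 0.0925]
ee_rot: [0.976, -0.217, -0.001, -0.001]
force: [0.2, -0.3, 0.1]
opening: 0.0573
gripper_force: 30.0
t 7.13 pos [ 0.4112 -0.326   0.0925] phi -25.03 tilt 0.15 j [-0.9   0.26  1.84  0.    1.04  1.11] -> lin [0.0032 0.0216 0.076 ] az -0.03 rows>= 1.9
```

```bash
python3 -m handwheel '{"linear":[[0.003,0.022,0.02],[0.003,0.022,0.05],[0.003,0.022,0.065],[0.003,0.022,0.065],[0.003,0.022,0.065],[0.003,0.022,0.065],[0.003,0.022,0.065],[0.003,0.022,0.065],[0.003,0.022,0.065]],"angular":[[0,0,0],[0,0,0],[0,0,0],[0,0,0],[0,0,0],[0,0,0],[0,0,0],[0,0,0],[0,0,0]]}' 1;python3 -c "
from h import *
go(.405,-.347,.0165,-25)
p,d=eyes.capture('wrist');cv2.imwrite('pics/w2.png',p)"
```

```text
time: 7.88
ee_pos: [0.406, -0.3487, 0.0297]
ee_rot: [0.976, -0.216, 0.001, 0.001]
force: [-0.2, 0.3, -0.4]
opening: 0.057
gripper_force: 30.0
t 7.88 pos [ 0.406  -0.3487  0.0297] phi -24.94 tilt 0.12 j [-0.93  0.38  1.84  0.    0.92  1.07] -> lin [-0.0016 -0.0011  0.0132] az 0.06 rows>= 0.3
```

View pics/w2.png

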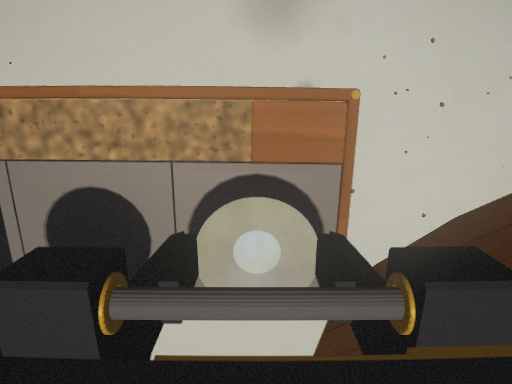

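The dish is held level at (257,245), over the large dark recess (arc from column 180 to 333). I lower it and release.

```bash
python3 -m handwheel '{"linear":[[-0.001,-0.001,0.007],[-0.001,-0.001,0.013],[-0.001,-0.001,0.013],[-0.001,-0.001,0.013],[-0.001,-0.001,0.013],[-0.001,-0.001,0.013]],"angular":[[0,0,0],[0,0,0],[0,0,0],[0,0,0],[0,0,0],[0,0,0]]}' 1; python3 -m handwheel '{"linear":[[0,0,0],[0,0,0],[0,0,0],[0,0,0],[0,0,0],[0,0,-0.03],[0,0,-0.1],[0,0,-0.1],[0,0,-0.1]],"angular":[[0,0,0],[0,0,0],[0,0,0],[0,0,0],[0,0,0],[0,0,0],[0,0,0],[0,0,0],[0,0,0]]}' -1;python3 - <<'E'
from h import *
eyes.capture('top')
p,d=eyes.capture('wrist');c=cam('wrist');cv2.imwrite('pics/w3.png',p)
for r in trace('wrist','dish')[:1]: print(r['p'],rect(c,r['pixels'],.023),np.percentile(cloud(c,d,r['pixels'])[:,2],[5,95]))
go(.592,-.0865,.12,-86)
E
```

```text
time: 8.43
ee_pos: [0.4047, -0.3468, 0.0155]
ee_rot: [0.976, -0.216, -0.0, -0.0]
force: [0.3, 0.5, -0.5]
opening: 0.057
gripper_force: 30.0
time: 9.18
ee_pos: [0.4076, -0.3504, 0.1221]
ee_rot: [0.976, -0.216, 0.004, 0.004]
force: [1.0, -0.3, 0.3]
opening: 0.0881
gripper_force: 0.0
0.88 [ 404.5 -344.9   60.1   59.7   93.4] [0.01270622 0.01991207]
t 9.33 pos [ 0.4047 -0.3467  0.1154] phi -24.97 tilt 0.0 j [-0.93  0.24  1.81  0.    1.09  1.08] -> lin [ 0.06   -0.315  -0.0046] az 61.03 rows>= 8.5
```

View pics/w3.png

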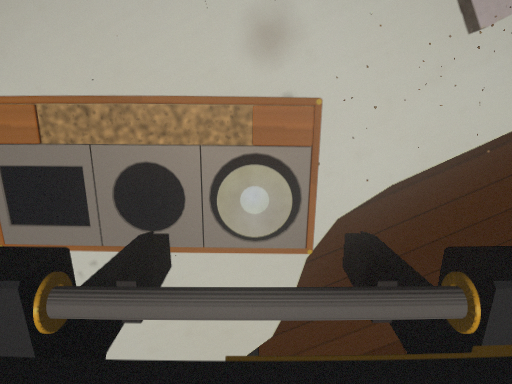

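The dish is centred in its recess at (255,200) and sits lower than the rim line. Next is the matchbox, turning the other way to stay away from the joint 6 limit.

```bash
python3 -m handwheel '{"linear":[[0.06,-0.314,-0.02],[0.06,-0.314,-0.02],[0.06,-0.314,-0.02],[0.06,-0.314,-0.02],[0.06,-0.314,-0.02],[0.06,-0.314,-0.02],[0.06,-0.314,-0.02],[0.06,-0.314,-0.02],[0.06,-0.314,-0.02],[0.06,-0.314,-0.02]],"angular":[[0,0,-10],[0,0,-20],[0,0,-30],[0,0,-40],[0,0,-50],[0,0,-60],[0,0,-70],[0,0,-80],[0,0,-80],[0,0,-80]]}' -1; python3 -c "
from h import *
go(.592,-.0875,.13,94)"
```

```text
time: 10.17
ee_pos: [0.5913, -0.085, 0.133]
ee_rot: [0.916, 0.4, -0.001, -0.001]
force: [-0.6, -0.5, -0.0]
opening: 0.0879
gripper_force: 0.0
t 10.17 pos [ 0.5913 -0.085   0.133 ] phi 47.21 tilt 0.23 j [-0.34  0.34  1.63  0.    1.17  0.41] -> lin [-0.0013  0.0022  0.003 ] az -46.79 rows>= 6.5
```

```bash
python3 -m handwheel '{"linear":[[0,0.002,0],[0,0.002,0],[0,0.002,0],[0,0.002,0],[0,0.002,0],[0,0.002,0],[0,0.002,0],[0,0.002,0],[0,0.002,0]],"angular":[[0,0,-47],[0,0,-47],[0,0,-47],[0,0,-47],[0,0,-47],[0,0,-47],[0,0,-47],[0,0,-47],[0,0,-47]]}' -1; python3 - <<'E'
from h import *
p,d=eyes.capture('wrist');c=cam('wrist');cv2.imwrite('pics/w4.png',p)
hsv=cv2.cvtColor(p,cv2.COLOR_BGR2HSV);m=(hsv[...,0]>100)&(hsv[...,0]<125)&(hsv[...,1]>120)&(d>0)
n,l,st,ce=cv2.connectedComponentsWithStats(m.astype(np.uint8));k=1+np.argmax(st[1:,4]);print(st[k],rect(c,l==k,.015))
q=cloud(c,d,l==k);t=q[q[:,2]>.012];r=cv2.minAreaRect((t[:,:2]*1000).astype(np.float32));print(r)
go(.592,-.0875,.008,94)
E
```

```text
time: 10.92
ee_pos: [0.5921, -0.0886, 0.1336]
ee_rot: [0.685, 0.728, -0.001, -0.002]
force: [0.1, 0.9, -0.1]
opening: 0.0882
gripper_force: 0.0
[ 238  158   40   60 2140] [592.8 -85.9  52.7  34.4  93.6]
((592.7726440429688, -86.28755187988281), (34.42840576171875, 53.570106506347656), 3.8284199237823486)
t 10.97 pos [ 0.5924 -0.0887  0.134 ] phi 93.5 tilt 0.15 j [-0.35  0.35  1.63  0.    1.17 -0.41] -> lin [ 0.0012 -0.0003  0.126 ] az -0.5 rows>= 3.0
```

```bash
python3 -m handwheel '{"linear":[[0.003,0,0.03],[0.003,0,0.07],[0.003,0,0.11],[0.003,0,0.127],[0.003,0,0.127],[0.003,0,0.127],[0.003,0,0.127],[0.003,0,0.127],[0.003,0,0.127]],"angular":[[0,0,0],[0,0,0],[0,0,0],[0,0,0],[0,0,0],[0,0,0],[0,0,0],[0,0,0],[0,0,0]]}' 0; python3 -m handwheel '{"linear":[[0,0,0],[0,0,0],[0,0,0],[0,0,0],[0,0,0],[0,0,0]],"angular":[[0,0,0],[0,0,0],[0,0,0],[0,0,0],[0,0,0],[0,0,0]]}' 1;python3 -m handwheel '{"linear":[[0,0,-0.02],[0,0,-0.06],[0,0,-0.07],[0,0,-0.07]],"angular":[[0,0,0],[0,0,0],[0,0,0],[0,0,0]]}' 1; python3 -c "
from h import *
go(.482,-.187,.07,64.3)"
```

```text
time: 11.72
ee_pos: [0.5944, -0.0864, 0.0106]
ee_rot: [0.684, 0.729, 0.001, 0.002]
force: [0.3, 0.6, -0.1]
opening: 0.0443
gripper_force: 0.0
time: 12.22
ee_pos: [0.5938, -0.0862, 0.0099]
ee_rot: [0.684, 0.729, 0.0, 0.001]
force: [-1.4, 0.9, 7.1]
opening: 0.0355
gripper_force: 30.0
time: 12.55
ee_pos: [0.5959, -0.0869, 0.0827]
ee_rot: [0.684, 0.729, 0.002, 0.003]
force: [1.2, -1.3, 0.2]
opening: 0.0353
gripper_force: 30.0
t 12.55 pos [ 0.5959 -0.0869  0.0827] phi 93.65 tilt 0.44 j [-0.34  0.41  1.65  0.    1.07 -0.41] -> lin [-0.0926 -0.1201  0.0127] az 29.35 rows>= 4.1
```

```bash
python3 -m handwheel '{"linear":[[-0.02,-0.03,0],[-0.04,-0.06,0],[-0.06,-0.09,0],[-0.091,-0.119,0],[-0.091,-0.119,0],[-0.091,-0.119,0],[-0.091,-0.119,0],[-0.091,-0.119,0]],"angular":[[0,0,7],[0,0,14],[0,0,21],[0,0,29.5],[0,0,29.5],[0,0,29.5],[0,0,29.5],[0,0,29.5]]}' 1; python3 - <<'E'
from h import *
go(.482,-.187,.025,64.3)
p,d=eyes.capture('wrist');c=cam('wrist');cv2.imwrite('pics/w5.png',p)
z=arm.read_state()['ee_pos'][2]
hsv=cv2.cvtColor(p,cv2.COLOR_BGR2HSV);m=(hsv[...,0]>100)&(hsv[...,0]<125)&(hsv[...,1]>120)
n,l,st,ce=cv2.connectedComponentsWithStats(m.astype(np.uint8));k=1+np.argmax(st[1:,4]);q=cloud(c,d,l==k);zt=np.percentile(q[:,2],90);print(z,st[k],'ztop',zt,rect(c,l==k,zt))
E
```

```text
time: 13.22
ee_pos: [0.4805, -0.1836, 0.0781]
ee_rot: [0.847, 0.532, 0.0, -0.0]
force: [-0.4, 0.4, 0.0]
opening: 0.0355
gripper_force: 30.0
t 13.22 pos [ 0.4805 -0.1836  0.0781] phi 64.28 tilt 0.04 j [-0.6   0.26  1.88  0.    1.01 -0.15] -> lin [-0.0024  0.0029  0.0531] az -0.02 rows>= 1.3
0.0781800392540729 [ 219  199   76   89 6209] ztop 0.08312621393819083 [ 482.8 -177.9   46.3   35.4   64.3]
```

View pics/w5.png

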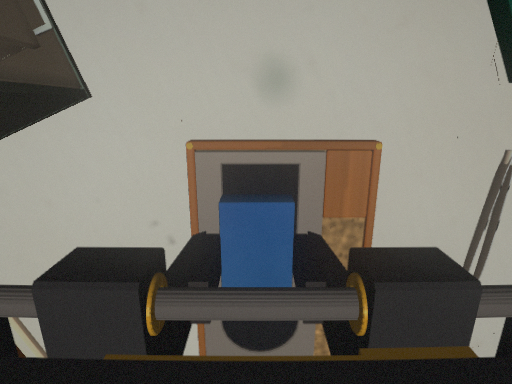

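The matchbox is held square at (257,240), ahead of the rectangular recess. It needs to shift about 4 mm back along the tool x axis and 3 mm across. Its underside is about 10 mm below the fingertips.

```bash
python3 -m handwheel '{"linear":[[-0.004,0.003,0.02],[-0.004,0.003,0.045],[-0.004,0.003,0.045],[-0.004,0.003,0.045],[-0.004,0.003,0.05],[-0.004,0.003,0.055],[-0.004,0.003,0.055],[-0.004,0.003,0.055],[-0.004,0.003,0.055],[-0.004,0.003,0.055]],"angular":[[0,0,0],[0,0,0],[0,0,0],[0,0,0],[0,0,0],[0,0,0],[0,0,0],[0,0,0],[0,0,0],[0,0,0]]}' 1; python3 -c "
from h import *
go(.482,-.187,.0215,64.3)"
```

```text
time: 14.1
ee_pos: [0.4813, -0.1895, 0.0241]
ee_rot: [0.847, 0.531, 0.0, 0.0]
force: [-0.2, -0.3, 0.1]
opening: 0.0352
gripper_force: 30.0
t 14.1 pos [ 0.4813 -0.1895  0.0241] phi 64.15 tilt 0.05 j [-0.6   0.36  1.88  0.    0.9  -0.15] -> lin [ 0.0026 -0.0005  0.0026] az -0.15 rows>= 0.1
```

```bash
python3 -m handwheel '{"linear":[[0.001,0,0.002],[0.001,0,0.002],[0.001,0,0.002],[0.001,0,0.002],[0.001,0,0.002]],"angular":[[0,0,0],[0,0,0],[0,0,0],[0,0,0],[0,0,0]]}' 1; python3 -m handwheel '{"linear":[[0,0,0],[0,0,0],[0,0,0],[0,0,-0.03],[0,0,-0.1],[0,0,-0.1],[0,0,-0.1],[0,0,-0.1]],"angular":[[0,0,0],[0,0,0],[0,0,0],[0,0,0],[0,0,0],[0,0,0],[0,0,0],[0,0,0]]}' 0;python3 - <<'E'
from h import *
p,d=eyes.capture('wrist');c=cam('wrist');cv2.imwrite('pics/w6.png',p)
hsv=cv2.cvtColor(p,cv2.COLOR_BGR2HSV);m=(hsv[...,0]>100)&(hsv[...,0]<125)&(hsv[...,1]>120)
n,l,st,ce=cv2.connectedComponentsWithStats(m.astype(np.uint8));k=1+np.argmax(st[1:,4]);q=cloud(c,d,l==k);print(st[k],'z',np.percentile(q[:,2],[5,50,95]),rect(c,l==k,.026))
for r in trace('wrist','tweezers')[:2]: print(r['p'],r['xy'],rect(c,r['pixels'],.006))
go(.6245,-.2852,.12,57.7)
E
```

```text
time: 14.52
ee_pos: [0.4815, -0.1884, 0.0216]
ee_rot: [0.847, 0.531, -0.0, -0.0]
force: [1.0, -0.1, -0.4]
opening: 0.0354
gripper_force: 30.0
time: 15.18
ee_pos: [0.4827, -0.1893, 0.1236]
ee_rot: [0.847, 0.531, 0.001, 0.002]
force: [-0.3, -0.5, -0.2]
opening: 0.0442
gripper_force: 0.0
[ 231  163   46   66 2861] z [0.02223526 0.02329781 0.0243426 ] [ 479.9 -185.8   53.7   35.1   64.2]
0.81 [451.4, 189.2] [ 631.4 -263.3   99.7   16.6   58.4]
0.29 [318.2, 190.8] [ 467.8 -247.2  225.6  135.8   64.2]
t 15.28 pos [ 0.4808 -0.188   0.1207] phi 64.15 tilt 0.08 j [-0.6   0.19  1.85 -0.    1.1  -0.15] -> lin [-0.0249  0.1717  0.0007] az 6.45 rows>= 4.2
```

View pics/w6.png

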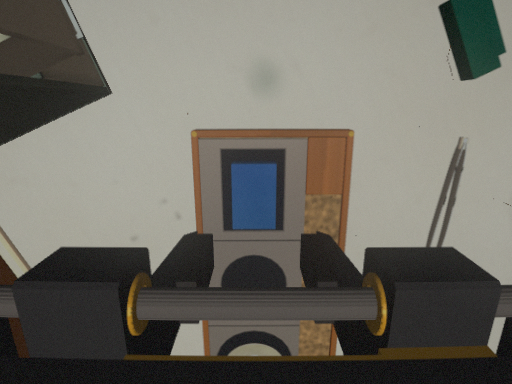

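The matchbox lies in the rectangular recess (254,197), with clearance all round. Next are the tweezers.

```bash
python3 -m handwheel '{"linear":[[-0.025,0.171,0],[-0.025,0.171,0],[-0.025,0.171,0],[-0.025,0.171,-0.05],[-0.025,0.171,-0.08],[-0.025,0.171,-0.08],[-0.025,0.171,-0.08],[-0.025,0.171,-0.08]],"angular":[[0,0,6],[0,0,6],[0,0,6],[0,0,6],[0,0,6],[0,0,6],[0,0,6],[0,0,6]]}' 0; python3 - <<'E'
from h import *
p,d=eyes.capture('wrist');c=cam('wrist');cv2.imwrite('pics/w7.png',p)
for r in trace('wrist','tweezers')[:2]: print(r['p'],r['xy'],rect(c,r['pixels'],.005))
for r in pinpoint('wrist','tweezers')[:2]: print(r['p'],r['xy'],toworld(c,[r['xy']],0))
go(.6245,-.2852,.004,57.7)
E
```

```text
time: 15.95
ee_pos: [0.6237, -0.2849, 0.1997]
ee_rot: [0.874, 0.486, -0.001, -0.001]
force: [-0.2, -0.9, -0.4]
opening: 0.0441
gripper_force: 0.0
0.71 [258.2, 113.0] [ 640.1 -255.3   75.4   10.4   60.1]
0.68 [257.1, 170.1] [[ 0.62382054 -0.28146142  0.        ]]
t 16.1 pos [ 0.6226 -0.284   0.1984] phi 58.16 tilt 0.31 j [-0.6   0.46  1.34 -0.    1.35 -0.05] -> lin [0.     0.0023 0.1944] az 0.46 rows>= 4.7
```

View pics/w7.png

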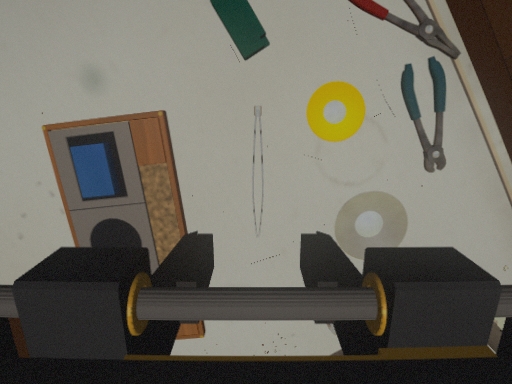

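Tweezers run from (257,106) at the head to (258,236) at the tips, almost along the tool x axis.

```bash
python3 - <<'E'
from h import *
c=cam('wrist');w=toworld(c,[[257.5,105.5],[258.3,236.5]],.004);print(w,w.mean(0),np.linalg.norm(w[0]-w[1]),np.degrees(np.arctan2(*(w[0]-w[1])[1::-1])))
go(*w.mean(0)[:2],.004,58)
E
```

```text
[[ 0.66016971 -0.2226514   0.004     ]
 [ 0.58378876 -0.34780569  0.004     ]] [ 0.62197923 -0.28522854  0.004     ] 0.14662075881993264 58.60451928068895
t 16.1 pos [ 0.6226 -0.284   0.1984] phi 58.16 tilt 0.31 j [-0.6   0.46  1.34 -0.    1.35 -0.05] -> lin [-1.300e-03  1.000e-04  1.944e-01] az 0.16 rows>= 4.7
```

```bash
python3 -m handwheel '{"linear":[[-0.001,0,0.04],[-0.001,0,0.18],[-0.001,0,0.18],[-0.001,0,0.18],[-0.001,0,0.18],[-0.001,0,0.18],[-0.001,0,0.18],[-0.001,0,0.18],[-0.001,0,0.18]],"angular":[[0,0,0],[0,0,0],[0,0,0],[0,0,0],[0,0,0],[0,0,0],[0,0,0],[0,0,0],[0,0,0]]}' 0; python3 -c "
from h import *
eyes.capture('wrist');eyes.capture('wrist')
go(.622,-.2852,.004,58.4)"
```

```text
time: 16.85
ee_pos: [0.626, -0.2876, 0.0252]
ee_rot: [0.874, 0.486, 0.001, 0.002]
force: [-0.0, 0.2, 0.8]
opening: 0.0439
gripper_force: 0.0
t 16.95 pos [ 0.6256 -0.2874  0.0247] phi 58.16 tilt 0.27 j [-0.6   0.66  1.42 -0.    1.06 -0.05] -> lin [-0.     -0.0042  0.0207] az -0.24 rows>= 0.5
```

```bash
python3 -m handwheel '{"linear":[[0,-0.002,0.015],[0,-0.002,0.015],[0,-0.002,0.015],[0,-0.002,0.015],[0,-0.002,0.015],[0,-0.002,0.015],[0,-0.002,0.015]],"angular":[[0,0,0],[0,0,0],[0,0,0],[0,0,0],[0,0,0],[0,0,0],[0,0,0]]}' 0; python3 -c "
from h import *
go(.622,-.2852,.004,58.4)"
```

```text
time: 17.53
ee_pos: [0.6224, -0.2854, 0.0069]
ee_rot: [0.874, 0.486, 0.0, 0.0]
force: [0.3, -0.2, 0.4]
opening: 0.0442
gripper_force: 0.0
t 17.53 pos [ 0.6224 -0.2854  0.0069] phi 58.15 tilt 0.02 j [-0.6   0.68  1.43 -0.    1.04 -0.05] -> lin [-0.     -0.0004  0.0029] az -0.25 rows>= 0.1
```

```bash
python3 -m handwheel '{"linear":[[0,0,0.0035],[0,0,0.0035],[0,0,0.0035],[0,0,0.0035]],"angular":[[0,0,0],[0,0,0],[0,0,0],[0,0,0]]}' 0; python3 -m handwheel '{"linear":[[0,0,0],[0,0,0],[0,0,0],[0,0,0],[0,0,0],[0,0,0],[0,0,0],[0,0,0]],"angular":[[0,0,0],[0,0,0],[0,0,0],[0,0,0],[0,0,0],[0,0,0],[0,0,0],[0,0,0]]}' 1;python3 -m handwheel '{"linear":[[0,0,-0.02],[0,0,-0.05],[0,0,-0.06],[0,0,-0.06],[0,0,-0.06]],"angular":[[0,0,0],[0,0,0],[0,0,0],[0,0,0],[0,0,0]]}' 1; python3 -c "
from h import *
go(.498,-.2925,.07,64.3)
p,d=eyes.capture('wrist');cv2.imwrite('pics/w8.png',p)"
```

```text
time: 17.87
ee_pos: [0.6222, -0.2851, 0.003]
ee_rot: [0.874, 0.486, -0.0, -0.0]
force: [-0.7, 0.1, -0.7]
opening: 0.0443
gripper_force: 0.0
time: 18.53
ee_pos: [0.6223, -0.2853, 0.0032]
ee_rot: [0.874, 0.486, 0.0, 0.0]
force: [-0.6, -0.0, 0.4]
opening: 0.0107
gripper_force: 29.9
time: 18.95
ee_pos: [0.6226, -0.2855, 0.0635]
ee_rot: [0.874, 0.486, 0.0, 0.001]
force: [0.2, 0.4, -0.7]
opening: 0.0106
gripper_force: 29.9
t 18.95 pos [ 0.6226 -0.2855  0.0635] phi 58.15 tilt 0.09 j [-0.6   0.6   1.42 -0.    1.12 -0.05] -> lin [-0.0717 -0.1021 -0.0065] az -6.15 rows>= 3.0
```

View pics/w8.png

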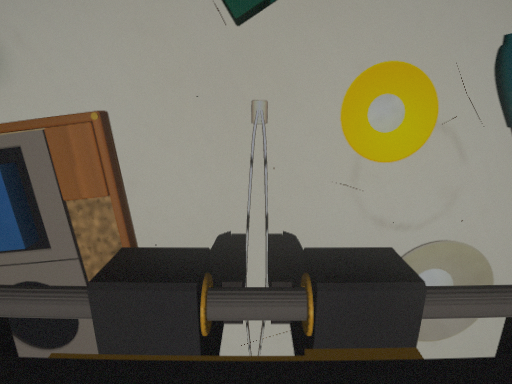

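The tweezers are held straight, head at (259,110), along the tool x axis. I carry them to the trough.

```bash
python3 -m handwheel '{"linear":[[-0.024,-0.034,0],[-0.048,-0.068,0],[-0.071,-0.102,0],[-0.071,-0.102,0],[-0.071,-0.102,0.03],[-0.071,-0.102,0.03],[-0.071,-0.102,0.03],[-0.071,-0.102,0.03],[-0.071,-0.102,0.03]],"angular":[[0,0,-3],[0,0,-6],[0,0,-6],[0,0,-6],[0,0,-6],[0,0,-6],[0,0,-6],[0,0,-6],[0,0,-6]]}' 1; python3 -c "
from h import *
go(.498,-.2925,.0155,64.3)
p,d=eyes.capture('wrist');cv2.imwrite('pics/w9.png',p)"
```

```text
time: 19.75
ee_pos: [0.4988, -0.2919, 0.0337]
ee_rot: [0.847, 0.531, 0.0, 0.0]
force: [0.4, -0.1, -0.5]
opening: 0.0107
gripper_force: 29.9
t 19.75 pos [ 0.4988 -0.2919  0.0337] phi 64.18 tilt 0.04 j [-0.73  0.45  1.72  0.    0.97 -0.28] -> lin [-0.0009 -0.0005  0.0182] az -0.12 rows>= 0.4
```

View pics/w9.png

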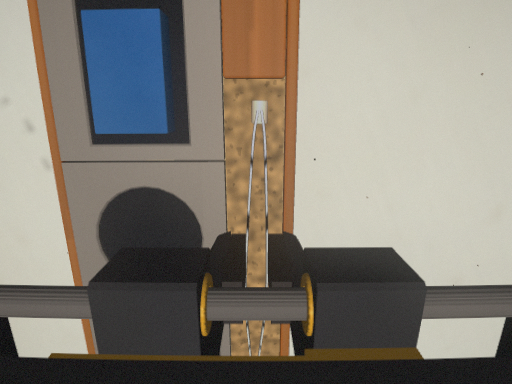

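The tweezers (column 259) hang over the cork trough (columns 226–285), with the head inside its end. I lower and release.

```bash
python3 -m handwheel '{"linear":[[-0.001,-0.001,0.01],[-0.001,-0.001,0.018],[-0.001,-0.001,0.018],[-0.001,-0.001,0.018],[-0.001,-0.001,0.018],[-0.001,-0.001,0.018]],"angular":[[0,0,0],[0,0,0],[0,0,0],[0,0,0],[0,0,0],[0,0,0]]}' 1; python3 -m handwheel '{"linear":[[0,0,0],[0,0,0],[0,0,0],[0,0,-0.03],[0,0,-0.1],[0,0,-0.15],[0,0,-0.15],[0,0,-0.15]],"angular":[[0,0,0],[0,0,0],[0,0,0],[0,0,0],[0,0,0],[0,0,0],[0,0,0],[0,0,0]]}' 0.3;python3 - <<'E'
from h import *
p,d=eyes.capture('wrist');c=cam('wrist');cv2.imwrite('pics/w10.png',p)
for r in trace('wrist','tweezers')[:2]: print(r['p'],r['xy'],rect(c,r['pixels'],.015))
go(.697,.066,.16,30)
E
```

```text
time: 20.3
ee_pos: [0.4965, -0.2919, 0.0148]
ee_rot: [0.847, 0.531, -0.0, -0.0]
force: [-0.2, 0.2, -1.1]
opening: 0.0106
gripper_force: 29.9
time: 20.97
ee_pos: [0.5006, -0.2954, 0.1741]
ee_rot: [0.847, 0.531, 0.002, 0.007]
force: [0.9, -0.4, 1.6]
opening: 0.0311
gripper_force: 0.0
0.97 [256.2, 115.2] [ 508.1 -267.5   91.4   11.7   60.3]
t 21.07 pos [ 0.4978 -0.2931  0.1674] phi 64.16 tilt 0.27 j [-0.74  0.26  1.67 -0.    1.21 -0.29] -> lin [0.41   0.0227 0.0074] az 34.16 rows>= 9.8
```

View pics/w10.png

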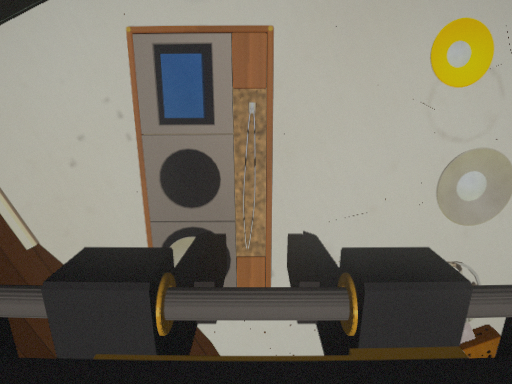

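The tweezers lie in the trough from (252,103) to (248,250), inside the cork (rows 88–257). Last is the flux jar, keeping the same yaw.

```bash
python3 -m handwheel '{"linear":[[0.41,0.023,-0.02],[0.41,0.023,-0.02],[0.41,0.023,-0.02],[0.41,0.023,-0.02],[0.41,0.023,-0.02],[0.41,0.023,-0.02],[0.41,0.023,-0.02],[0.41,0.023,-0.02],[0.41,0.023,-0.02],[0.41,0.023,-0.02]],"angular":[[0,0,0],[0,0,0],[0,0,0],[0,0,0],[0,0,0],[0,0,0],[0,0,0],[0,0,0],[0,0,0],[0,0,0]]}' -0.6; python3 -m handwheel '{"linear":[[0,0,0],[0,0,0],[0,0,0],[0,0,0],[0,0,0]],"angular":[[0,0,0],[0,0,0],[0,0,0],[0,0,0],[0,0,0]]}' -0.6; python3 - <<'E'
from h import *
p,d=eyes.capture('wrist');c=cam('wrist');cv2.imwrite('pics/w11.png',p)
hsv=cv2.cvtColor(p,cv2.COLOR_BGR2HSV)
for r in trace('wrist','jar_borax')[:2]:
    print(r['p'],r['xy'],rect(c,r['pixels'],.064))
    q=cloud(c,d,r['pixels']);t=q[q[:,2]>.058];print('lid top',len(t),(t.max(0)+t.min(0))/2,np.ptp(t,0),np.median(t,0))
go(.697,.066,.035,64.2)
E
```

```text
time: 21.9
ee_pos: [0.6958, 0.0696, 0.1824]
ee_rot: [0.847, 0.531, -0.001, -0.001]
force: [1.0, -0.5, 0.3]
opening: 0.0704
gripper_force: 0.0
time: 22.32
ee_pos: [0.6956, 0.0653, 0.1844]
ee_rot: [0.848, 0.53, -0.001, -0.0]
force: [0.2, 0.3, -1.2]
opening: 0.0704
gripper_force: 0.0
0.95 [260.5, 178.2] [702.7  74.   45.9  43.1  36.4]
lid top 1572 [0.70075773 0.06969322 0.06166389] [0.03966227 0.04004746 0.00718163] [0.70132295 0.07078097 0.06303379]
t 22.42 pos [0.6959 0.0654 0.185 ] phi 64.05 tilt 0.02 j [-0.08  0.5   1.31 -0.    1.34  0.38] -> lin [0.001  0.0007 0.15  ] az -0.15 rows>= 3.6
```

View pics/w11.png

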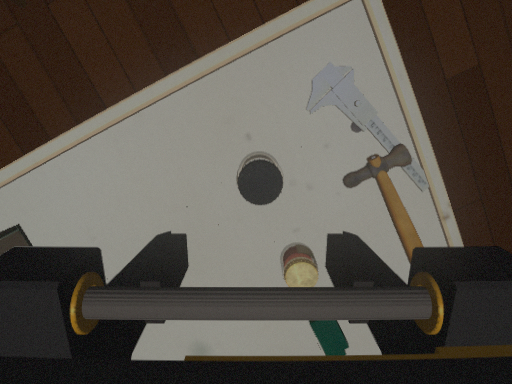

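The flux jar's black lid is at (260,182). The bead jar at (300,265) is well clear of the fingers.

```bash
python3 - <<'E'
from h import *
c=cam('wrist');w=toworld(c,[[260,182]],.064)[0];print(w)
p=cv2.imread('pics/top0.png');ct=cam('top');print(toworld(ct,[[140+95/5,95+143/5]],.064))
go(w[0],w[1],.036,64.2)
E
```

```text
[0.70161059 0.07102264 0.064     ]
[[0.69828999 0.06573248 0.064     ]]
t 22.42 pos [0.6959 0.0654 0.185 ] phi 64.05 tilt 0.02 j [-0.08  0.5   1.31 -0.    1.34  0.38] -> lin [0.0075 0.0027 0.149 ] az -0.15 rows>= 3.6
```

```bash
python3 -m handwheel '{"linear":[[0.0045,0.002,0.03],[0.0045,0.002,0.07],[0.0045,0.002,0.11],[0.0045,0.002,0.14],[0.0045,0.002,0.148],[0.0045,0.002,0.148],[0.0045,0.002,0.148],[0.0045,0.002,0.148],[0.0045,0.002,0.148],[0.0045,0.002,0.148]],"angular":[[0,0,0],[0,0,0],[0,0,0],[0,0,0],[0,0,0],[0,0,0],[0,0,0],[0,0,0],[0,0,0],[0,0,0]]}' -0.6; python3 - <<'E'
from h import *
p,d=eyes.capture('wrist');c=cam('wrist');cv2.imwrite('pics/w12.png',p)
go(.700,.068,.036,64.2)
m=(cv2.cvtColor(p,cv2.COLOR_BGR2HSV)[...,2]<70)
for r in trace('wrist','jar_borax')[:1]: print(r['p'],r['xy']);print(rect(c,r['pixels'],.064))
E
```

```text
time: 23.25
ee_pos: [0.7017, 0.0698, 0.0399]
ee_rot: [0.847, 0.531, 0.002, 0.001]
force: [0.1, -0.3, -0.0]
opening: 0.0702
gripper_force: 0.0
t 23.3 pos [0.7013 0.0699 0.0393] phi 64.15 tilt 0.19 j [-0.07  0.67  1.37  0.    1.1   0.38] -> lin [-0.0023 -0.0003  0.0033] az -0.05 rows>= 0.1
0.83 [256.3, 249.3]
[707.2  84.7  41.   38.5  64.1]
```

View pics/w12.png

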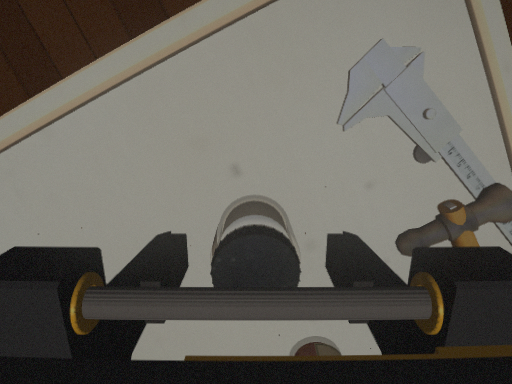

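The black lid (centre about (256,265)) sits centred between the open fingers at columns 188 and 327. The hidden lid flank explains the earlier offset. I close on it.

```bash
python3 -m handwheel '{"linear":[[-0.001,0,0.003],[-0.001,0,0.003],[-0.001,0,0.003],[-0.001,0,0.003],[-0.001,0,0.003],[-0.001,0,0.003],[-0.001,0,0.003],[-0.001,0,0.003]],"angular":[[0,0,0],[0,0,0],[0,0,0],[0,0,0],[0,0,0],[0,0,0],[0,0,0],[0,0,0]]}' 1; python3 -m handwheel '{"linear":[[0,0,-0.01],[0,0,-0.04],[0,0,-0.08],[0,0,-0.08],[0,0,-0.08]],"angular":[[0,0,0],[0,0,0],[0,0,0],[0,0,0],[0,0,0]]}' 1; python3 -c "
from h import *
go(.4437,-.2665,.11,64.2)"
```

```text
time: 24.02
ee_pos: [0.6995, 0.069, 0.034]
ee_rot: [0.847, 0.531, -0.0, -0.0]
force: [0.1, 0.0, -0.4]
opening: 0.0422
gripper_force: 30.0
time: 24.43
ee_pos: [0.7021, 0.0689, 0.1188]
ee_rot: [0.847, 0.531, 0.003, 0.002]
force: [0.5, -0.2, -2.2]
opening: 0.0421
gripper_force: 30.0
t 24.43 pos [0.7021 0.0689 0.1188] phi 64.16 tilt 0.43 j [-0.07  0.57  1.34  0.    1.22  0.38] -> lin [-0.4145 -0.0864  0.0088] az -0.04 rows>= 10.2
```

```bash
python3 -m handwheel '{"linear":[[-0.03,-0.006,0],[-0.07,-0.014,0],[-0.11,-0.023,0],[-0.15,-0.031,0],[-0.19,-0.039,0],[-0.23,-0.048,0],[-0.27,-0.056,0],[-0.31,-0.064,0],[-0.35,-0.073,0],[-0.38,-0.079,0]],"angular":[[0,0,0],[0,0,0],[0,0,0],[0,0,0],[0,0,0],[0,0,0],[0,0,0],[0,0,0],[0,0,0],[0,0,0]]}' 1; python3 -m handwheel '{"linear":[[-0.016,-0.004,0],[-0.032,-0.007,0.02],[-0.032,-0.007,0.04],[-0.032,-0.007,0.04],[-0.032,-0.007,0.04],[-0.032,-0.007,0.04],[-0.032,-0.007,0.04]],"angular":[[0,0,0],[0,0,0],[0,0,0],[0,0,0],[0,0,0],[0,0,0],[0,0,0]]}' 1; python3 -c "
from h import *
p,d=eyes.capture('wrist');cv2.imwrite('pics/w13.png',p);p,d=eyes.capture('top');cv2.imwrite('pics/top1.png',p[190:290,230:380]);
go(.4437,-.2665,.0455,64.2)"
```

```text
time: 25.27
ee_pos: [0.4599, -0.2397, 0.1131]
ee_rot: [0.848, 0.531, -0.001, -0.001]
force: [0.4, -0.3, -1.6]
opening: 0.0425
gripper_force: 30.0
time: 25.85
ee_pos: [0.4433, -0.2642, 0.075]
ee_rot: [0.847, 0.531, 0.0, 0.001]
force: [-0.4, 0.4, -1.9]
opening: 0.0423
gripper_force: 30.0
t 25.95 pos [ 0.4434 -0.2643  0.0751] phi 64.21 tilt 0.1 j [-0.77  0.27  1.88  0.    1.   -0.32] -> lin [-0.0019  0.0013  0.0296] az 0.01 rows>= 0.7
```

View pics/w13.png

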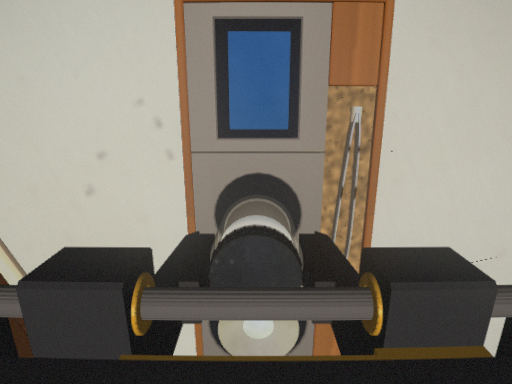

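The jar (256,255) hangs upright over the small recess (dark arc, columns 215–301, centre 258). I lower it.

```bash
python3 -m handwheel '{"linear":[[-0.001,0.001,0.01],[-0.001,0.001,0.02],[-0.001,0.001,0.025],[-0.001,0.001,0.0285],[-0.001,0.001,0.0285],[-0.001,0.001,0.0285],[-0.001,0.001,0.0285],[-0.001,0.001,0.0285],[-0.001,0.001,0.0285]],"angular":[[0,0,0],[0,0,0],[0,0,0],[0,0,0],[0,0,0],[0,0,0],[0,0,0],[0,0,0],[0,0,0]]}' 1; python3 -c "
from h import *
go(.4437,-.2665,.0455,64.2)"
```

```text
time: 26.7
ee_pos: [0.443, -0.2656, 0.0455]
ee_rot: [0.847, 0.531, -0.0, -0.0]
force: [0.9, -1.0, -1.9]
opening: 0.0422
gripper_force: 30.0
t 26.7 pos [ 0.443  -0.2656  0.0455] phi 64.15 tilt 0.01 j [-0.77  0.32  1.88  0.    0.94 -0.32] -> lin [-0.0005  0.0011  0.    ] az -0.05 rows>= 0.0
```

```bash
python3 -m handwheel '{"linear":[[0,0,0.0005],[0,0,0.0005],[0,0,0.0005]],"angular":[[0,0,0],[0,0,0],[0,0,0]]}' 1; python3 -m handwheel '{"linear":[[0,0,0],[0,0,0],[0,0,0],[0,0,0],[0,0,-0.02],[0,0,-0.05],[0,0,-0.09],[0,0,-0.13],[0,0,-0.17],[0,0,-0.17]],"angular":[[0,0,0],[0,0,0],[0,0,0],[0,0,0],[0,0,0],[0,0,0],[0,0,0],[0,0,0],[0,0,0],[0,0,0]]}' -0.4; python3 -m handwheel '{"linear":[[0.04,0,0],[0.08,0,0],[0.12,0,0],[0.16,0,0],[0.2,0,0],[0.24,0,0],[0.28,0,0],[0.28,0,0],[0.28,0,0]],"angular":[[0,0,0],[0,0,0],[0,0,0],[0,0,0],[0,0,0],[0,0,0],[0,0,0],[0,0,0],[0,0,0]]}' -0.4; python3 - <<'E'
from h import *
p,d=eyes.capture('top');c=cam('top')
for n,z in dict(jar_borax=.075,dish=.023,matchbox=.026,tweezers=.015,jar_beads=.047,wax_block=.018).items():
    for r in trace('top',n)[:2]:
        if r['p']>.3: print(n,round(r['p'],2),rect(c,r['pixels'],z),np.percentile(cloud(c,d,r['pixels'])[:,2],[5,95]).round(4))
cv2.imwrite('pics/top2.png',cv2.resize(p[90:300,140:380],(720,600),interpolation=cv2.INTER_CUBIC))
E
```

```text
time: 26.95
ee_pos: [0.443, -0.2656, 0.0451]
ee_rot: [0.847, 0.531, 0.0, -0.0]
force: [-0.4, 0.6, -1.6]
opening: 0.0425
gripper_force: 30.0
time: 27.78
ee_pos: [0.4465, -0.2687, 0.2241]
ee_rot: [0.847, 0.531, 0.002, 0.007]
force: [0.7, -1.6, 0.5]
opening: 0.0616
gripper_force: 0.0
time: 28.53
ee_pos: [0.5654, -0.0115, 0.2147]
ee_rot: [0.846, 0.533, -0.0, -0.0]
force: [-0.4, 0.2, -0.2]
opening: 0.0615
gripper_force: 0.0
jar_borax 0.78 [ 445.  -263.3   43.6   39.3    1.4] [0.0597 0.0765]
dish 0.95 [ 405.4 -346.9   60.2   58.4   46.5] [0.0136 0.0237]
dish 0.92 [ 7.015e+02 -4.009e+02  8.070e+01  7.790e+01  6.000e-01] [0.0049 0.0166]
matchbox 0.61 [ 480.2 -188.6   53.1   35.7   64.9] [0.0217 0.0284]
tweezers 0.53 [ 510.1 -265.    85.9    7.5   61.4] [0.0106 0.0205]
jar_beads 0.7 [693.4 -49.3  41.5  24.9  44.1] [0.01 0.05]
wax_block 0.57 [ 687.1 -150.2   62.4   31.9   87.6] [0.0083 0.0204]
```

View pics/top2.png

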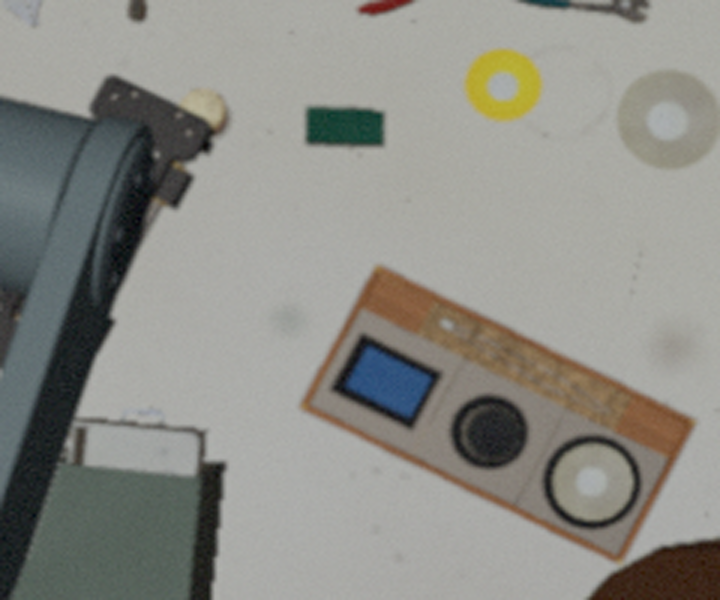

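The jar (490,430), dish (592,480), matchbox (390,380) and tweezers are all in place. The bead jar and wax block are where they were. I hand in.

```bash
python3 -c "
from workcell import arm
print(arm.close_job())"
```

```text
the job is handed in; nothing more can be done
None
```

The job is handed in at about 29 s: the last overhead picture showed the flux jar, dish, matchbox and tweezers seated in their places and the bead jar and wax block not visibly moved, but no verdict was returned.

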